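# Tighten the tip clamp of a ski form with a ring wrench

### The job

The hexagonal nut on the ski-tip clamp is loose: take the double-ended ring wrench from the tool tray and tighten the nut clockwise until it is fully home against its stop. The guard walls round the nut leave only a short swing, so lift the wrench off and reseat it for each stroke; turn the nut with the wrench only, never with the gripper. Then stand the wrench back in the tray on its two rings, as it was, let go of it, and leave the other things where they are.

Things in the scene. Friction and masses are not known exactly. Their poses are not given: they have to be found in the camera images.
- clamp: Fixed plywood form on the bench, 330 mm long, 150 wide. A white ski end with black edge lies on it: flat part on the robot's side (x -225 to -50 mm, top 36 mm above the bench), then rising at 30 degrees along +x. A steel clamp head stands over the slope. Origin on the bench plumb below the nut's seat; z up, x along the ski to its upturned tip.
- nut_seat (a point): Centre of the nut's underside on the clamp head's steel face plate, 115 mm above the bench. z = the nut's axis, leaning 30 degrees from vertical towards clamp -x; x up the slope, y left. Nut: dark steel hexagon, 44 mm across flats, 16 high (z 0 to 16); a bolt end, radius 11, stands to z = 25. The axes do not turn with the nut.
- head: The steel clamp head; same origin and axes as nut_seat. Guard of 3 walls on its plate, 8 mm thick, 62 high (z 0 to 62): side walls, inner faces at y = +42 and -42, x -50 to 30; cross wall, inner face x = -50. Plate ends at x = 40; beyond it is open, the ski 41 mm below. With the wrench on the nut, handle towards +x, it swings about 48 degrees either way, then meets a side wall.
- nut (a joint): How far the nut is screwed on, rad: 0 to 0.25 at the start, grows as it turns clockwise seen from above; solid stop (fully home) at 1.9. Turning takes 0.5 N m and it stays where left. It does not tell how the flats face: the bolt under it stands at another angle each time, so see or feel for them (they repeat every 60 degrees).
- wrench_mid (a point): Centre of the straight handle of a steel double-ended ring wrench, 214 mm long, 0.26 to 0.48 kg. Handle 14 wide (y), 18 high (z), straight from x = -36 to 52 mm. It stands like a bridge on its two rings, undersides at z = -50, joined to the handle by sloping necks. x along the handle towards the small ring, z up. Small ring: at x = 84, hole 24 mm, does not fit the nut.
- wrench_ring (a point): Centre of the underside of the wrench's big ring (x = -84, z = -50 mm from wrench_mid, same axes). Ring 58 mm wide, 16 high, open through; hexagonal hole 47 across flats, one flat square to the handle, so about 7 degrees of play either way on the nut. Fully seated, this point is at nut_seat; resting on top of the nut it is 16 mm higher.
- wrench: The same wrench: origin 50 mm below wrench_mid, level with the rings' undersides, same axes.
- tray: Shallow open wooden tool tray fixed on the bench, 270 (x) by 170 (y) mm, rim 16 high, walls and floor 5 thick. Origin under its centre, z up. The wrench stands in its -y half (near y = -34), big ring towards -x; a flat file lies in the +y half.
- file: Bystander: flat file with wooden handle, 210 mm, lying in the tray.
There are look-alikes about, which are no part of the job. What is shaped like the wrench but orange or red is not meant.

How it is judged:
By the outcome, as a careful person would: the job done as asked, in the order asked, and still so for the second after the job is handed in, with the robot touching nothing.
It also fails if it takes over 72 s, if anything falls off the work surface, if the arm or the gripper's body presses on something with over 40 N, if the wrist force passes 120 N, or if a joint passes its speed limit or range.

### The arm

A 7-joint arm with a two-finger parallel gripper is mounted at the origin on the work surface. World frame = base frame: x ahead of the robot, y to its left, z up, the work surface at z = 0. Lengths are in m, angles in rad, forces in N, time in s.
With the tool pointing down it reaches from about 0.4 to 0.875 m from the base axis. Payload 6.5 kg.
Tool frame: the origin (TCP) lies midway between the tips of the shut fingers; the grasp point (between the pads) lies robot.grip_point_offset behind it (robot.grip_point_offset is the distance from the TCP to the grasp point, in m); z points along the fingers, x is the direction in which the jaws open and shut, and the axes are right-handed (so a half turn about z gives the same grasp; the last joint's range is limited). The gripper opens to 85 mm and grips with 20 to 120 N. Pads are 22 mm wide; open, the fingers measure 114 mm over their backs; the gripper's body (76 mm by 85 mm) begins 54 mm behind the grasp point. The pads swing forward as they close: fully open they stand 13 mm farther back than shut.
Start: joints at [-1.196, 0.536, -0.004, 1.538, 0.003, 1.067, -0.071], TCP at [0.277, 0.588, 0.231] pointing down, gripper open.
Joint ranges: [-2.7, 2.7], [-0.37, 2.16], [-1.27, 1.26], [0.24, 2.4], [-1.31, 4.45], [0.19, 1.91], [-2.76, 2.76]. Speed limits (rad/s): [2.39, 2.39, 3.14, 3.14, 3.14, 3.14, 3.14].

### API

Orientations are given as [roll, pitch, yaw] about the fixed x, y, z axes, in that order (R = Rz(yaw) Ry(pitch) Rx(roll)).
In Python, from station import robot, solver, eyes gives the robot as it stands. The module is installed in compiled form; this text tells all that it offers. Calls block until the motion is done:
- robot.move_pose(position, orientation): joint-space move of the TCP to a pose.
- robot.move_linear(position, frame=None, velocity=0.15): straight line of the TCP; frame=None keeps the orientation; velocity is the mean speed in m/s.
- robot.move_joints(angles): joint-space move.
- robot.move_gripper(opening, strength=None): finger opening in m; strength is the grip in N (None keeps the last); returns when the fingers have stopped.
- robot.dwell(seconds).
- solver.solve_ik(position, orientation): joint angles nearest the present ones, or None.
- eyes.get_image(name): name is "scene" or "top"; returns a dict with "pixels" (480x640x3 uint8, red, green, blue), "intrinsics" (3x3 intrinsics, pixels), "cam_to_world" (4x4, takes a point from camera to world coordinates). Camera axes: x right, y up, looking along -z (the intrinsics and any distortion apply to the point x, -y, -z); pixel columns grow to the right and rows downward; lengths in m; the calibration is good to about 2 mm. A picture is of the moment at which its call begins. There is no depth.
A pose or a line that the arm cannot do raises robot.MotionError and nothing moves.
- robot.close_job(): hands the job in, once; it reports no verdict.
Readings, each from a call of its own:
- robot.read_time(): time.
- robot.read_joint_pos(): joint angles.
- robot.read_qvel(): joint speeds.
- robot.read_joint_torque(): joint torques, N m.
- robot.read_eef_pos(): TCP position.
- robot.read_ee_rot(): TCP orientation.
- robot.read_contact_force(): force on the tool from outside, world axes, zero at the start.
- robot.read_torque(): the same for the moment, N m.
- robot.read_grip_width(): finger opening in m.
Only numpy, scipy, OpenCV 4.12 (cv2) and the standard library are available. Lean on these libraries where they do the work, as an engineer would, in place of code of your own. Each camera call takes 0.05 s, during which the arm holds its last target.

## Working session

There is one attempt and no reset: what is moved stays moved. The work goes in short steps, each a Python script; the robot and the scene stay as the last script left them, time stands still between calls to the robot, and variables do not carry over. Pictures are saved under pics/ and viewed, and the job is handed in when it is done.

```bash
mkdir -p pics; ls
python3 - <<'E'
from station import robot, solver, eyes
import cv2,numpy as np
for n in("scene","top"):
    d=eyes.get_image(n); cv2.imwrite(f"pics/{n}0.png",d["pixels"][:,:,::-1]); print(n,d["intrinsics"],d["cam_to_world"].round(4), [k for k in d])
print(robot.read_time(),robot.grip_point_offset,robot.read_ee_rot(),robot.read_contact_force(),robot.read_grip_width())
E
```

```text
pics
scene [[449.09881788   0.         331.9582857 ]
 [  0.         449.09881788 237.66628216]
 [  0.           0.           1.        ]] [[-0.0956 -0.7417  0.6638  1.1069]
 [ 0.9953 -0.0593  0.0771  0.0574]
 [-0.0178  0.668   0.7439  0.8941]
 [ 0.      0.      0.      1.    ]] ['pixels', 'intrinsics', 'cam_to_world']
top [[496.21224897   0.         317.97080993]
 [  0.         496.21224897 241.88888529]
 [  0.           0.           1.        ]] [[ 0.0245  0.9887 -0.1477  0.2491]
 [-0.9995  0.0216 -0.0213 -0.0313]
 [-0.0179  0.1482  0.9888  1.058 ]
 [ 0.      0.      0.      1.    ]] ['pixels', 'intrinsics', 'cam_to_world']
0.1 0.0187 [3.14150466e+00 1.56775152e-03 1.13008696e+00] [-0.67296294  0.01014427  0.29694613] 0.0855682026730543
```

View pics/scene0.png

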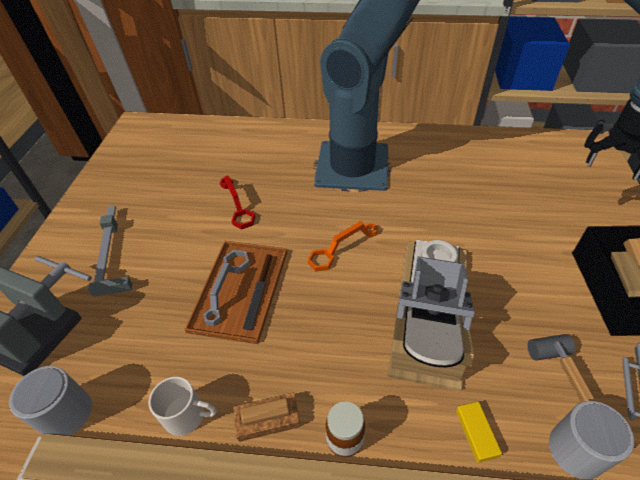

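View pics/top0.png

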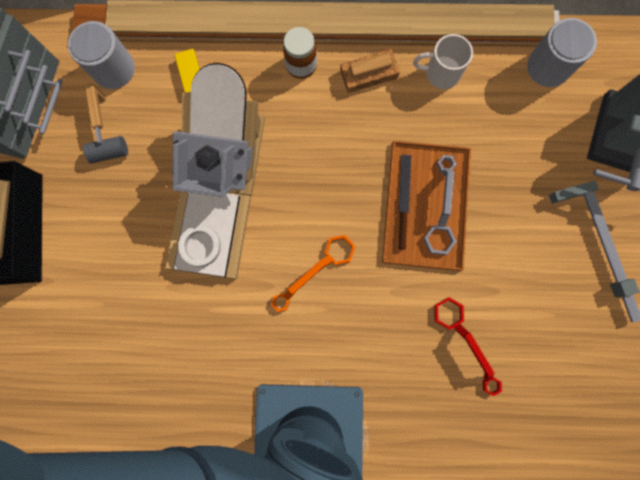

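Candidates for the wrench, in top-view pixels: grey wrench in the tray (big ring 441,239; small ring 447,162), orange wrench (310,272), red wrench (467,347) and grey bar clamp (605,245). By the description it is the grey one in the tray. I'll check it, and the nut at (208,160), in close crops.

Run:
```python
import cv2,numpy as np
t=cv2.imread("pics/top0.png");s=cv2.imread("pics/scene0.png")
a=cv2.resize(t[135:275,375:480],None,fx=4,fy=4,interpolation=cv2.INTER_CUBIC)
b=cv2.resize(t[125:205,165:260],None,fx=4,fy=4,interpolation=cv2.INTER_CUBIC)
cc=np.zeros((600,800,3),np.uint8);cc[:560,:420]=a;cc[:320,420:800]=b
cv2.imwrite("pics/crop1.png",cc)
a=cv2.resize(s[235:345,180:295],None,fx=3.4,fy=3.4,interpolation=cv2.INTER_CUBIC)
b=cv2.resize(s[230:340,385:490],None,fx=3.8,fy=3.8,interpolation=cv2.INTER_CUBIC)
cc=np.zeros((420,800,3),np.uint8);cc[:a.shape[0],:a.shape[1]]=a;cc[:b.shape[0],400:400+b.shape[1]]=b[:,:400]
cv2.imwrite("pics/crop2.png",cc)
```

```text
(no output)
```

View pics/crop1.png

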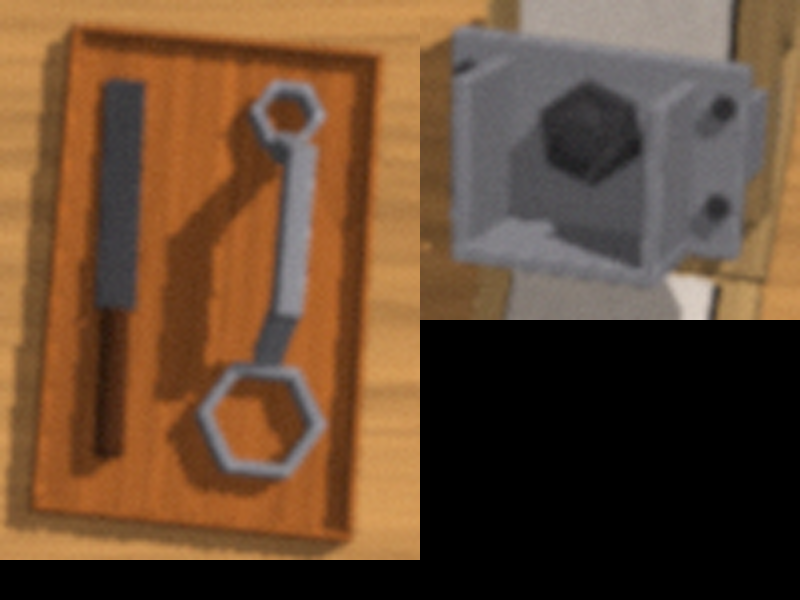

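View pics/crop2.png

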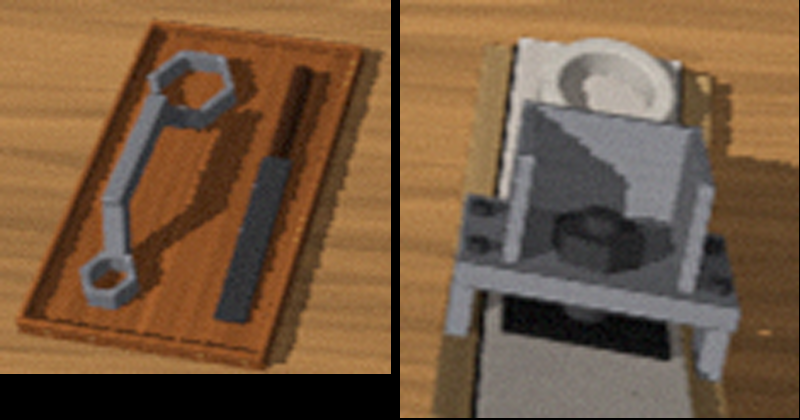

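Run:
```python
import cv2,numpy as np
def crop(src,x0,y0,w,h,f,out):
    t=cv2.imread(src)[y0:y0+h,x0:x0+w]
    t=cv2.resize(t,None,fx=f,fy=f,interpolation=cv2.INTER_CUBIC)
    t=cv2.convertScaleAbs(t,alpha=1.4,beta=10)
    for i in range(0,w,10):
        cv2.putText(t,str(x0+i),(i*f,10),0,.35,(0,255,255),1);cv2.line(t,(i*f,0),(i*f,h*f),(0,255,255) if i%50==0 else (90,130,90),1) if i%20==0 else 0
    for j in range(0,h,10):
        cv2.putText(t,str(y0+j),(0,j*f+4),0,.35,(0,255,0),1)
        if j%20==0: cv2.line(t,(0,j*f),(w*f,j*f),(90,130,90),1)
    cv2.imwrite(out,t)
crop("pics/top0.png",165,125,98,72,8,"pics/c3.png")
crop("pics/scene0.png",390,230,90,75,8,"pics/c4.png")
```

```text
(no output)
```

View pics/c3.png

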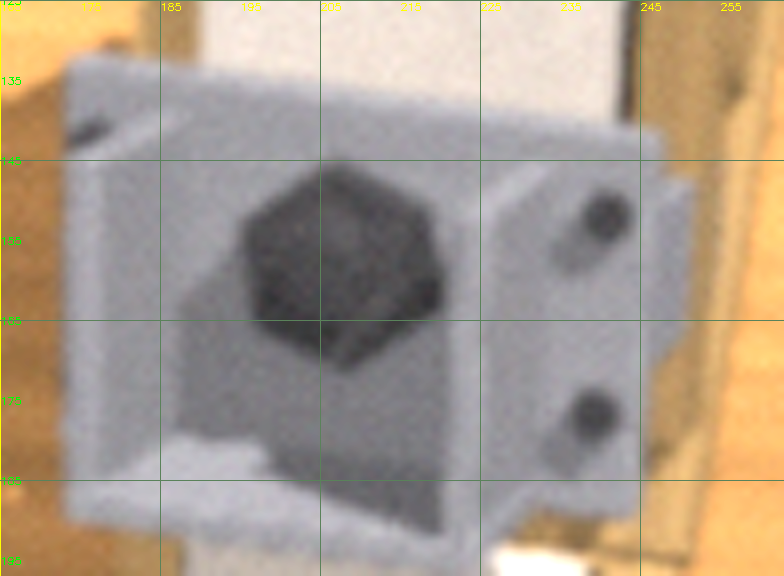

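View pics/c4.png

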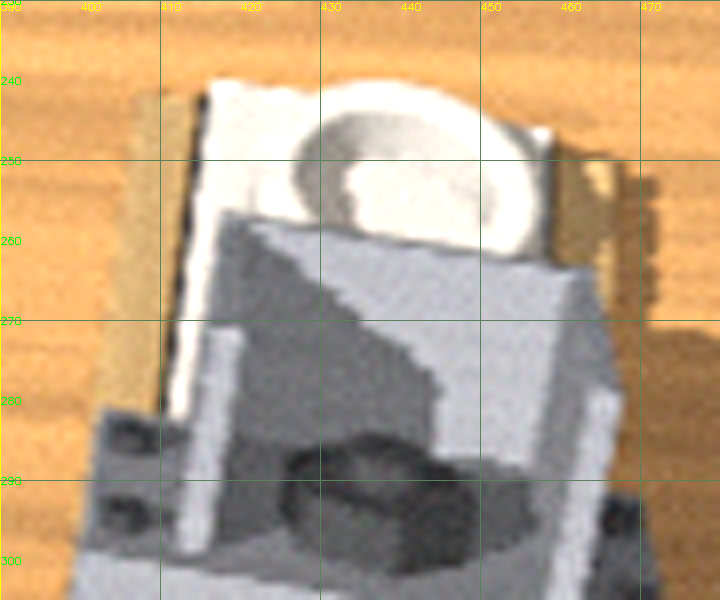

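```bash
cat > h.py <<'E'
import numpy as np,cv2
from scipy.optimize import least_squares
from scipy.spatial.transform import Rotation as Ro
CAM={'scene':(np.array([[449.09881788,0,331.9582857],[0,449.09881788,237.66628216],[0,0,1]]),np.array([[-0.0956,-0.7417,0.6638,1.1069],[0.9953,-0.0593,0.0771,0.0574],[-0.0178,0.668,0.7439,0.8941],[0,0,0,1]])),
'top':(np.array([[496.21224897,0,317.97080993],[0,496.21224897,241.88888529],[0,0,1]]),np.array([[0.0245,0.9887,-0.1477,0.2491],[-0.9995,0.0216,-0.0213,-0.0313],[-0.0179,0.1482,0.9888,1.058],[0,0,0,1]]))}
def proj(c,P):
    K,T=CAM[c];P=np.atleast_2d(P);p=(P-T[:3,3])@T[:3,:3];p=p*[1,-1,-1];u=p@K.T;return u[:,:2]/u[:,2:]
def rayplane(c,uv,p0,n):
    K,T=CAM[c];d=np.linalg.inv(K)@np.array([uv[0],uv[1],1.]);d=T[:3,:3]@(d*[1,-1,-1]);o=T[:3,3]
    return o+d*(np.dot(np.array(p0)-o,n)/np.dot(d,n))
def rayz(c,uv,z): return rayplane(c,uv,[0,0,z],np.array([0,0,1.]))
def headT(x,y,yaw):
    R=Ro.from_euler('z',yaw).as_matrix()@Ro.from_euler('y',-30,degrees=True).as_matrix()
    return R,np.array([x,y,.115])
E
python3 - <<'E'
from h import *
C=[('top',(173,190),(-58,50,62)),('top',(224.4,195.6),(-58,-50,62)),('top',(226,149),(30,-50,62)),('top',(173,143.5),(30,50,62)),('top',(178,144.4),(30,42,62)),
('scene',(418.1,256.3),(-58,-50,62)),('scene',(463.7,263.5),(-58,50,62)),('scene',(416.5,271),(30,-50,62)),('scene',(420.3,271.2),(30,-42,62)),('scene',(463.5,278.5),(30,42,62)),('scene',(467.7,279.3),(30,50,62)),('scene',(412,299),(30,-50,0)),('scene',(416,298.8),(30,-42,0))]
def f(p):
    R,t=headT(*p);r=[]
    for c,uv,P in C: r.append(proj(c,R@(np.array(P)/1000)+t)[0]-np.array(uv))
    return np.array(r)
s=least_squares(lambda p:f(p).ravel(),[.48,.2,0],x_scale=[.1,.1,.1],loss='soft_l1')
print(s.x);print(f(s.x).round(1))
R,t=headT(*s.x)
# nut
for c,vs in (('top',[(207.1,145),(218.7,151),(220.2,162.5),(207.9,171.5),(196.5,165.5),(195.4,152.5)]),):
    for uv in vs:
        for z in(0.016,0.0):
            P=R.T@(rayplane(c,np.array(uv),t+R[:,2]*z,R[:,2])-t); print(uv,z,(P*1000).round(1),np.degrees(np.arctan2(P[1],P[0])).round(1),(1e3*np.hypot(P[0],P[1])).round(1))
# wrench
for n,uv,h in(('big',(441,239.5),.016),('small',(447,162.5),.016)): print(n,uv,rayz('top',uv,.005+h).round(4))
E
```

```text
[ 0.55795102  0.20894294 -0.11267717]
[[ 0.3 -1.2]
 [ 0.3 -0. ]
 [ 0.6  0.8]
 [ 0.3 -0.5]
 [-0.4 -0.9]
 [-1.  -0.5]
 [ 0.5 -0.8]
 [ 0.1 -0.3]
 [ 0.3  0.1]
 [ 0.5 -0.6]
 [ 0.4 -0.7]
 [ 0.1 -0.2]
 [ 0.   0.6]]
(207.1, 145) 0.016 [24.1 -0.1 16. ] -0.1 24.1
(207.1, 145) 0.0 [20.7  4.6 -0. ] 12.6 21.2
(218.7, 151) 0.016 [ 15.4 -23.2  16. ] -56.5 27.8
(218.7, 151) 0.0 [ 11.7 -18.9   0. ] -58.2 22.3
(220.2, 162.5) 0.016 [ -6.8 -27.   16. ] -104.2 27.8
(220.2, 162.5) 0.0 [-10.9 -22.8  -0. ] -115.5 25.2
(207.9, 171.5) 0.016 [-28.   -3.1  16. ] -173.7 28.2
(207.9, 171.5) 0.0 [-32.4   1.5  -0. ] 177.3 32.4
(196.5, 165.5) 0.016 [-18.9  20.   16. ] 133.4 27.5
(196.5, 165.5) 0.0 [-23.1  25.    0. ] 132.8 34.1
(195.4, 152.5) 0.016 [ 6.6 22.7 16. ] 73.8 23.6
(195.4, 152.5) 0.0 [ 2.8 27.7 -0. ] 84.2 27.9
big (441, 239.5) [ 0.4147 -0.2679  0.021 ]
small (447, 162.5) [ 0.583  -0.2828  0.021 ]
```

```bash
cat >> h.py <<'E'
HX,HY,HYAW=0.55795102,0.20894294,-0.11267717
GO=0.0187
def tool_from_wrench(Rw,s): return Rw@np.array([[0,s,0],[s,0,0],[0,0,-1.]]).T if False else np.column_stack([s*Rw[:,1],s*Rw[:,0],-Rw[:,2]])
def rpy(R): return list(Ro.from_matrix(R).as_euler('xyz'))
def nutpose(th_deg,z,s,dx=0,dy=0,gx=0.0):
    """TCP pose with ring point at head (dx,dy,z), handle angle th; gx= grasp x on wrench from mid"""
    R,t=headT(HX,HY,HYAW)
    Rw=R@Ro.from_euler('z',th_deg,degrees=True).as_matrix()
    p=t+R@np.array([dx,dy,z])+Rw@np.array([.084+gx,0,.050-GO])
    return list(p),rpy(tool_from_wrench(Rw,s))
E
python3 - <<'E'
from h import *
from station import robot,solver
im=cv2.imread("pics/top0.png")
for n,uv in(('big',(236.8,260.9)),('small',(211.8,317.4))): print(n,rayz('scene',uv,.021).round(4))
for nm,box in(('top',(415,145,465,265)),('scene',(195,240,255,335))):
    im=cv2.imread(f"pics/{nm}0.png");hs=cv2.cvtColor(im,cv2.COLOR_BGR2HSV);x0,y0,x1,y1=box
    m=((hs[...,1]<110)&(hs[...,2]>70)).astype(np.uint8);mm=np.zeros_like(m);mm[y0:y1,x0:x1]=m[y0:y1,x0:x1]
    n,l,st,ce=cv2.connectedComponentsWithStats(mm);k=1+st[1:,4].argmax();w=(l==k).astype(np.uint8)
    cs,hi=cv2.findContours(w,cv2.RETR_CCOMP,cv2.CHAIN_APPROX_NONE)
    for c,h in zip(cs,hi[0]):
        if h[3]>=0 and cv2.contourArea(c)>20:
            # hole: ray inner contour centroid at mid ring height
            M=cv2.moments(c);u=(M['m10']/M['m00'],M['m01']/M['m00']);print(nm,'hole',np.round(u,1),cv2.contourArea(c),rayz(nm,u,.021).round(4),rayz(nm,u,.013).round(4))
    print(st[k])
yw=np.radians(-5.06);Rw=Ro.from_euler('z',yw).as_matrix()
for s in(1,-1):
    for nm,(p,o) in {'pre':([.4989,-.2754,.20],rpy(tool_from_wrench(Rw,s))),'gr':([.4989,-.2754,.0363],rpy(tool_from_wrench(Rw,s))),**{f'n{a}_{z}':nutpose(a,z,s) for a in(46,39,0,-46) for z in(0,.08)}}.items():
        q=solver.solve_ik(p,o);print(s,nm,np.round(p,3),None if q is None else np.round(q,2))
E
```

```text
big [ 0.4248 -0.2637  0.021 ]
small [ 0.5913 -0.2814  0.021 ]
top hole [439.5 239.6] 381.0 [ 0.4145 -0.2646  0.021 ] [ 0.4158 -0.2664  0.013 ]
top hole [446.2 163.4] 78.0 [ 0.581  -0.2809  0.021 ] [ 0.5836 -0.2828  0.013 ]
[424 155  33 100 995]
scene hole [210.7 315.8] 65.5 [ 0.5874 -0.285   0.021 ] [ 0.5827 -0.2881  0.013 ]
[203 250  47  76 635]
1 pre [ 0.499 -0.275  0.2  ] [-0.06  0.5   0.65  1.81 -0.37  0.95  2.24]
1 gr [ 0.499 -0.275  0.036] [ 0.29  0.69  0.18  1.87 -0.21  0.6   2.08]
1 n46_0 [0.599 0.265 0.171] [-0.78  0.46  0.14  1.98  0.77  0.43  0.93]
1 n46_0.08 [0.56  0.27  0.241] [-0.79  0.31  0.08  2.    0.69  0.58  1.  ]
1 n39_0 [0.605 0.257 0.175] [-0.78  0.46  0.16  1.98  0.74  0.42  0.85]
1 n39_0.08 [0.565 0.261 0.244] [-0.79  0.3   0.1   2.    0.67  0.57  0.92]
1 n0_0 [0.615 0.203 0.184] [-0.79  0.43  0.3   2.02  0.59  0.34  0.39]
1 n0_0.08 [0.575 0.207 0.253] [-0.84  0.26  0.28  2.04  0.56  0.5   0.43]
1 n-46_0 [0.586 0.145 0.171] [-0.86  0.4   0.46  2.16  0.52  0.21 -0.29]
1 n-46_0.08 [0.546 0.149 0.241] [-0.91  0.19  0.43  2.18  0.56  0.41 -0.33]
-1 pre [ 0.499 -0.275  0.2  ] [-0.28  0.65  1.02  1.82 -0.64  1.04 -0.67]
-1 gr [ 0.499 -0.275  0.036] [ 0.02  0.76  0.55  1.89 -0.62  0.67 -0.71]
-1 n46_0 [0.599 0.265 0.171] [-1.15  0.53  0.62  2.    0.17  0.31 -1.69]
-1 n46_0.08 [0.56  0.27  0.241] [-1.27  0.36  0.67  2.02  0.31  0.47 -1.81]
-1 n39_0 [0.605 0.257 0.175] [-1.15  0.54  0.66  2.    0.1   0.31 -1.72]
-1 n39_0.08 [0.565 0.261 0.244] [-1.27  0.36  0.69  2.02  0.28  0.47 -1.89]
-1 n0_0 [0.615 0.203 0.184] [-1.17  0.54  0.81  2.04 -0.3   0.28 -1.94]
-1 n0_0.08 [0.575 0.207 0.253] [-1.24  0.32  0.78  2.06  0.21  0.43 -2.4 ]
-1 n-46_0 [0.586 0.145 0.171] [-0.38  0.37 -0.11  2.13  1.05  0.37  2.38]
-1 n-46_0.08 [0.546 0.149 0.241] [-0.39  0.19 -0.15  2.15  0.78  0.49  2.63]
```

```bash
cat >> h.py <<'E'
def crop(src,x0,y0,w,h,f,out,pts=(),bright=1.3):
    t=cv2.imread(src)[y0:y0+h,x0:x0+w]
    t=cv2.resize(t,None,fx=f,fy=f,interpolation=cv2.INTER_CUBIC)
    t=cv2.convertScaleAbs(t,alpha=bright,beta=5)
    for i in range(-x0%10,w,10):
        cv2.putText(t,str(x0+i),(int(i*f),10),0,.35,(0,255,255),1);cv2.line(t,(int((i+.5)*f),0),(int((i+.5)*f),int(h*f)),(60,160,60),1)
    for j in range(-y0%10,h,10):
        cv2.putText(t,str(y0+j),(0,int(j*f)+4),0,.35,(0,255,0),1);cv2.line(t,(0,int((j+.5)*f)),(int(w*f),int((j+.5)*f)),(60,160,60),1)
    for u in pts: cv2.circle(t,(int((u[0]-x0+.5)*f),int((u[1]-y0+.5)*f)),3,(255,0,255),-1)
    cv2.imwrite(out,t)
E
python3 - <<'E'
from h import *
crop("pics/top0.png",415,148,50,110,5.4,"pics/c5.png")
crop("pics/scene0.png",195,240,60,90,6.6,"pics/c6.png")
a=cv2.imread("pics/c5.png");b=cv2.imread("pics/c6.png")
c=np.zeros((600,700,3),np.uint8);c[:a.shape[0],:a.shape[1]]=a;c[:b.shape[0],290:290+b.shape[1]]=b;cv2.imwrite("pics/c56.png",c)
E
```

```text
(no output)
```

View pics/c56.png

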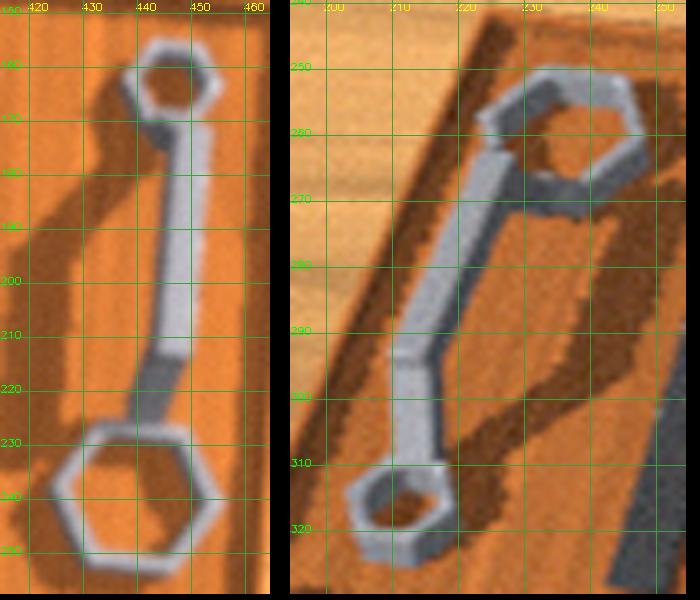

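Run:
```python
from h import *
r=58/3**.5
def v(a): a=np.radians(a);return (-84+r*np.cos(a),r*np.sin(a),-34)
C=[('top',(424.3,238.8),v(90)),('top',(455,240.5),v(-90)),('top',(431.5,252),v(150)),('top',(446.5,254),v(-150)),('top',(432.5,227),v(30)),('top',(448.5,228),v(-30)),
('top',(446.5,162),(84,0,-34)),('top',(443.5,214),(-36,7,9)),('top',(449.5,214.5),(-36,-7,9)),('top',(445,170.5),(52,7,9)),('top',(452.5,170.8),(52,-7,9)),
('scene',(224,262),(-36,-7,9)),('scene',(229,263.5),(-36,7,9)),('scene',(210.5,293.5),(52,-7,9)),('scene',(216.5,294),(52,7,9)),
('scene',(223,258),v(-90)),('scene',(247,258.5),v(90)),('scene',(233.5,250.5),v(-150)),('scene',(244.5,251.5),v(150))]
def f(p,only=None):
    R=Ro.from_euler('z',p[2]).as_matrix();t=np.array([p[0],p[1],.055])
    return np.array([proj(c,R@(np.array(P)/1000)+t)[0]-np.array(uv) for c,uv,P in C if only in(None,c)])
for o in('top','scene',None):
    s=least_squares(lambda p:f(p,o).ravel(),[.5,-.275,0],x_scale=.1,loss='soft_l1');print(o,s.x,np.degrees(s.x[2]))
print(f(s.x).round(1).tolist())
```

```text
top [ 0.49791689 -0.27214737 -0.08045492] -4.6097274363278835
scene [ 0.50341376 -0.2740969  -0.06706388] -3.8424771864542815
None [ 0.49958602 -0.27315761 -0.07765779] -4.449463825743837
[[0.2, -1.4], [1.4, 0.1], [0.0, -0.2], [1.0, -0.6], [0.9, -2.3], [0.8, -1.7], [-0.9, 0.4], [-0.2, -1.8], [0.7, -1.6], [1.1, 0.1], [0.4, 0.4], [0.2, -0.3], [0.8, -1.1], [0.8, -1.8], [0.8, -1.5], [0.8, -1.6], [2.2, 1.2], [0.3, -1.9], [1.8, -1.3]]
```

Run:
```python
from h import *
from station import robot,solver,eyes
Rw=Ro.from_euler('z',-0.0777).as_matrix();o=rpy(tool_from_wrench(Rw,1))
t=robot.read_time
p=[.4996,-.2732]
robot.move_pose(p+[.12],o);print(t())
robot.move_gripper(.05,60);print(t())
robot.move_linear(p+[.0363],velocity=.12);print(t(),robot.read_eef_pos(),robot.read_contact_force())
robot.move_gripper(0.0,100);print(t(),robot.read_grip_width(),robot.read_contact_force())
robot.move_linear(p+[.09],velocity=.12);print(t(),robot.read_grip_width(),robot.read_contact_force(),robot.read_torque(),robot.read_eef_pos(),robot.read_ee_rot())
for n in("scene","top"):
    d=eyes.get_image(n); cv2.imwrite(f"pics/{n}1.png",d["pixels"][:,:,::-1])
crop("pics/scene1.png",180,200,110,130,4.4,"pics/c7.png")
crop("pics/top1.png",400,130,80,140,4.2,"pics/c8.png")
```

```text
3.2333
3.675
4.525 [ 0.50005963 -0.27358531  0.03686866] [ 0.26906762 -0.7734198  -0.68204668]
4.95 0.012514042688781821 [-0.5084255  -1.64631688  5.13811881]
5.55 0.01251680916666018 [-1.66437537  1.09735412 -3.00541874] [-0.02468972 -0.01387902 -0.00423801] [ 0.49921032 -0.2726721   0.08951664] [-3.14081091e+00 -5.74331029e-04  1.49330706e+00]
```

View pics/c7.png

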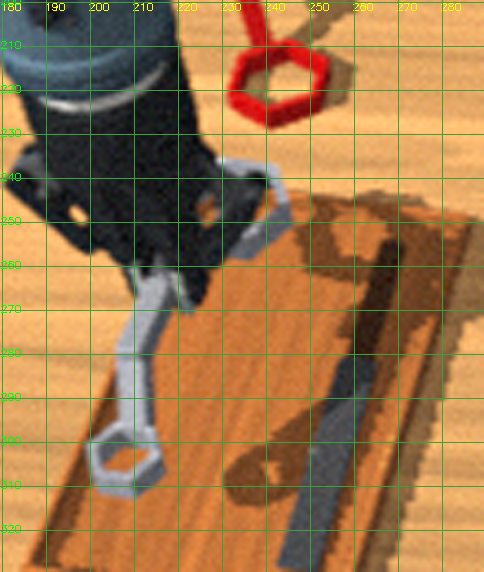

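View pics/c8.png

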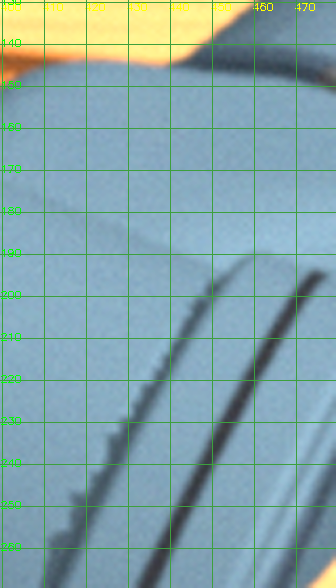

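Run:
```python
from h import *
from station import robot,solver,eyes
t=robot.read_time
robot.move_linear([.4996,-.2732,.24],velocity=.25);print(t())
p,o=nutpose(38.7,.10,1);robot.move_pose(p,o);print(t())
p,o=nutpose(38.7,.035,1);robot.move_linear(p,o,velocity=.12);print(t(),robot.read_contact_force(),robot.read_torque(),np.array(robot.read_eef_pos())-p)
for n in("scene","top"):
    d=eyes.get_image(n); cv2.imwrite(f"pics/{n}2.png",d["pixels"][:,:,::-1])
crop("pics/scene2.png",390,190,100,120,4.9,"pics/c9.png")
crop("pics/top2.png",150,90,120,110,5,"pics/c10.png")
```

```text
6.4
8.3417
9.0333 [ 0.34451011  0.63473041 -2.93652862] [1.22497207e-01 8.61593550e-01 5.40169246e-04] [8.58577404e-05 2.05524844e-04 2.62371508e-04]
```

View pics/c9.png

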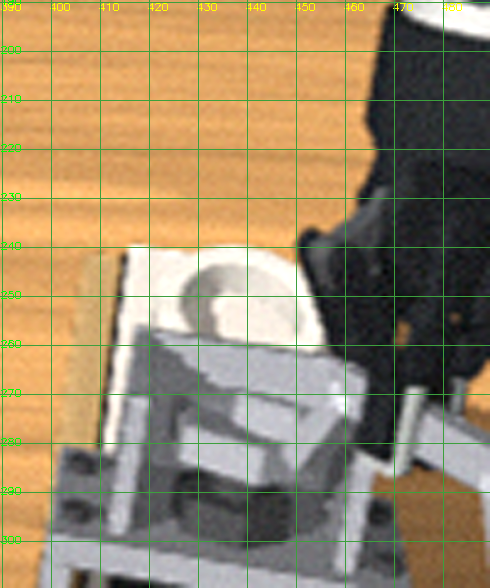

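View pics/c10.png

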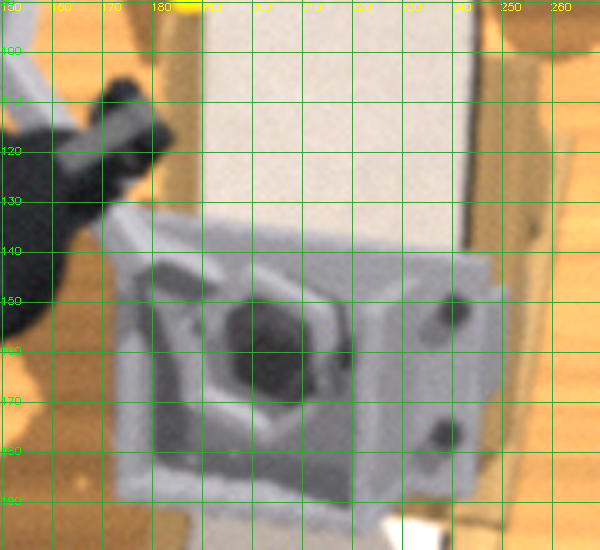

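Run:
```python
from h import *
R,t=headT(HX,HY,HYAW);r=.058/3**.5
V=[[r*np.cos(np.radians(38.7+30+60*k)),r*np.sin(np.radians(38.7+30+60*k)),.051] for k in range(6)]
ri=.047/3**.5
V+=[[ri*np.cos(np.radians(38.7+30+60*k)),ri*np.sin(np.radians(38.7+30+60*k)),.051] for k in range(6)]
N=[[25.4e-3*np.cos(np.radians(8.7+60*k)),25.4e-3*np.sin(np.radians(8.7+60*k)),z] for k in range(6) for z in(0,.016)]
u=proj('top',t+np.array(V)@R.T); n=proj('top',t+np.array(N)@R.T)
crop("pics/top2.png",175,130,60,55,10,"pics/c11.png",u)
crop("pics/top0.png",175,130,60,55,10,"pics/c12.png",n,1.8)
```

```text
(no output)
```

View pics/c11.png

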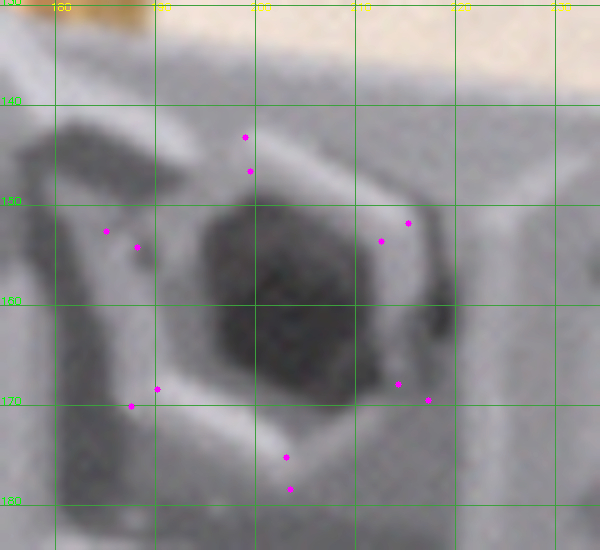

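View pics/c12.png

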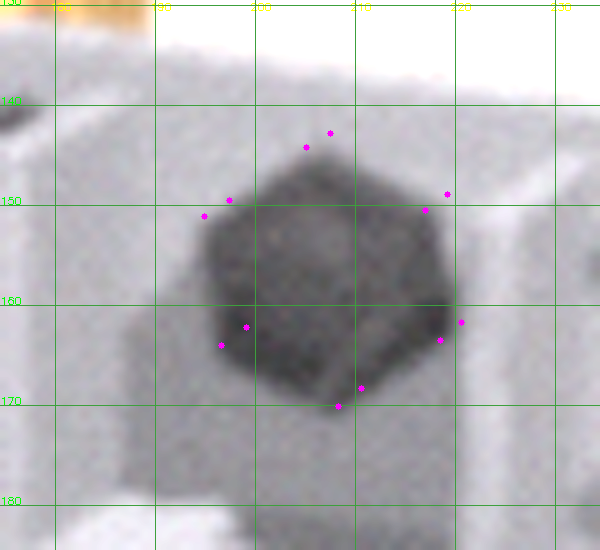

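Run:
```python
from h import *
from station import robot,solver,eyes
t=robot.read_time
DX=-.0015
p,o=nutpose(38.7,.0185,1,DX,0);robot.move_linear(p,o,velocity=.1);print(t(),robot.read_contact_force(),robot.read_torque(),np.array(robot.read_eef_pos())-p)
for n in("scene","top"):
    d=eyes.get_image(n); cv2.imwrite(f"pics/{n}3.png",d["pixels"][:,:,::-1])
R,tt=headT(HX,HY,HYAW)
def ring(r,z): return [[DX+r*np.cos(np.radians(38.7+30+60*k)),r*np.sin(np.radians(38.7+30+60*k)),z] for k in range(6)]
V=ring(.058/3**.5,.0345)+ring(.047/3**.5,.0345)
u=proj('top',tt+np.array(V)@R.T);print(u.round(1).tolist())
crop("pics/top3.png",175,130,60,55,10,"pics/c13.png",u)
crop("pics/scene3.png",405,250,75,60,10,"pics/c14.png",proj('scene',tt+np.array(V)@R.T))
```

```text
9.45 [ 0.58014284 -0.63695619 -2.65314786] [ 0.19453048  0.84422132 -0.02955089] [-0.00023614 -0.0002937  -0.00030368]
[[188.1, 151.7], [190.4, 169.0], [206.1, 177.2], [219.7, 168.3], [217.7, 151.0], [201.7, 142.5], [191.1, 153.3], [192.9, 167.3], [205.7, 173.9], [216.7, 166.8], [215.1, 152.7], [202.1, 145.9]]
```

View pics/c13.png

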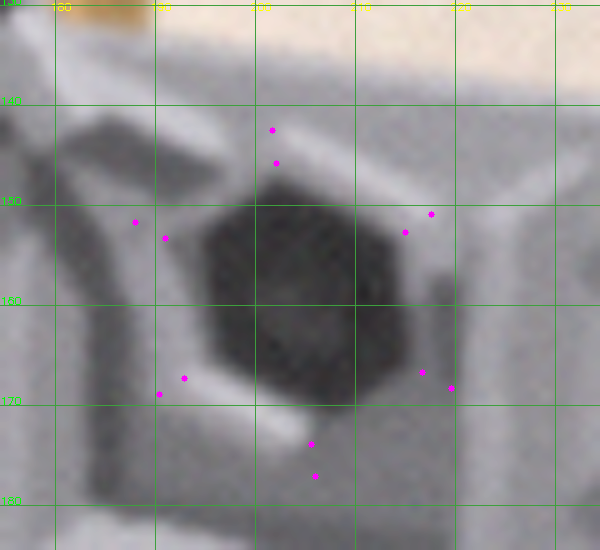

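View pics/c14.png

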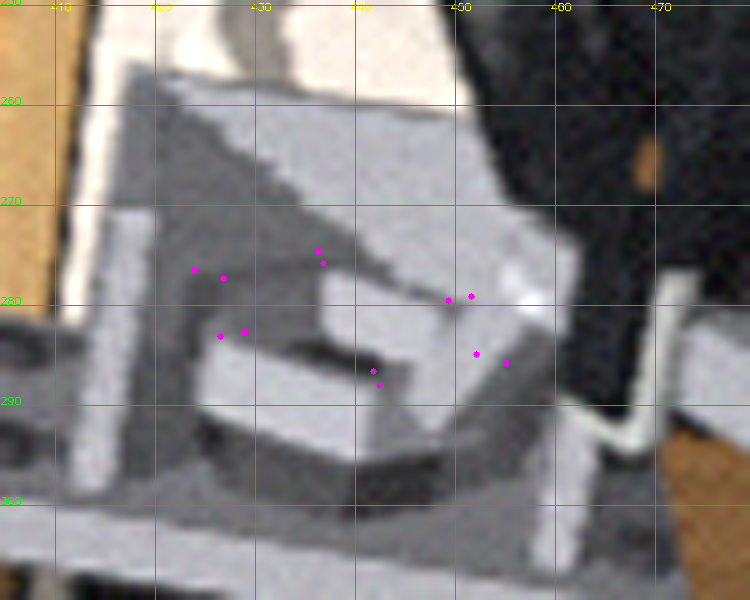

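```bash
cat >> h.py <<'E'
def lower(robot,th,dx,dy,z0,z1,step=.002,lim=12,v=.04):
    R,_=headT(HX,HY,HYAW)
    p,o=nutpose(th,z0,1,dx,dy);robot.move_linear(p,o,velocity=.06);f0=np.array(robot.read_contact_force())@R
    z=z0
    while z>z1+1e-6:
        z=max(z1,z-step);p,o=nutpose(th,z,1,dx,dy);robot.move_linear(p,o,velocity=v)
        f=np.array(robot.read_contact_force())@R-f0;print(f"z{z*1e3:.1f} f",f.round(1),"m",(np.array(robot.read_torque())@R).round(2),"t%.2f"%robot.read_time())
        if np.abs(f).max()>lim: return z,f
    return z,None
E
python3 - <<'E'
from h import *
from station import robot,solver,eyes
print(lower(robot,38.7,-.0035,.0015,.0185,.008))
E
```

```text
z16.5 f [-1.1  1.9  1.6] m [ 0.08  0.87 -0.02] t10.05
z14.5 f [ 1.2  2.1 10.2] m [-0.34  1.05  0.04] t10.30
z12.5 f [ 0.1  1.9 12.1] m [-0.49  1.2  -0.01] t10.55
(0.0125, array([ 0.0821084 ,  1.86743871, 12.10974915]))
```

Run:
```python
from h import *
from station import robot,solver,eyes
for n in("scene","top"):
    d=eyes.get_image(n); cv2.imwrite(f"pics/{n}4.png",d["pixels"][:,:,::-1])
crop("pics/top4.png",175,130,60,55,10,"pics/c15.png",bright=1.8)
crop("pics/scene4.png",405,250,75,60,10,"pics/c16.png",bright=1.6)
```

```text
(no output)
```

View pics/c15.png

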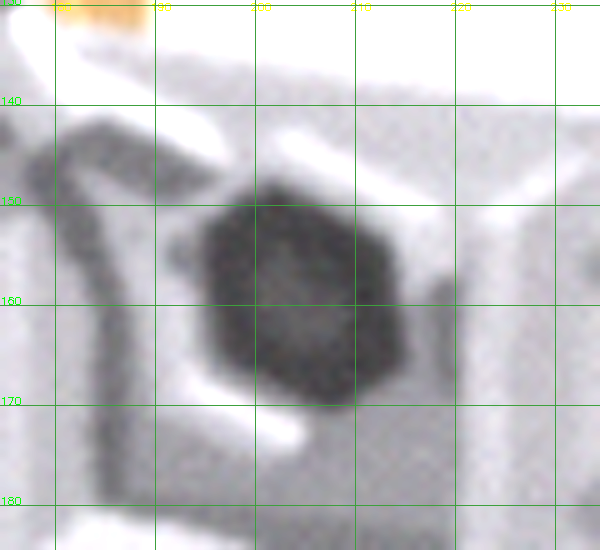

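View pics/c16.png

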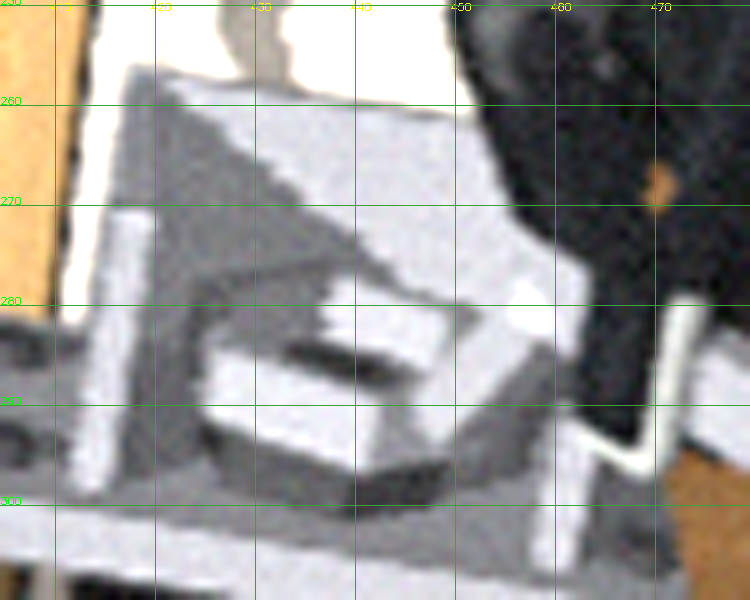

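```bash
cat > s.py <<'E'
from h import *
from station import robot,solver,eyes
R,_=headT(HX,HY,HYAW)
robot.move_gripper(0,120)
p,o=nutpose(38.7,.0185,1,-.0035,.0015);robot.move_linear(p,o,velocity=.06)
f0=np.array(robot.read_contact_force())@R;m0=np.array(robot.read_torque())@R
print(f0.round(1),m0.round(2))
best=None
for dx,dy in [(-3.5,1.5),(-2,1.5),(-.5,1.5),(-.5,0),(-2,0),(-3.5,0),(-5,1.5),(-3.5,3),(-2,3),(-.5,3)]:
    p,o=nutpose(38.7,.0165,1,dx/1e3,dy/1e3);robot.move_linear(p,o,velocity=.04)
    p,o=nutpose(38.7,.0135,1,dx/1e3,dy/1e3);robot.move_linear(p,o,velocity=.04)
    f=np.array(robot.read_contact_force())@R-f0;m=np.array(robot.read_torque())@R-m0
    print(dx,dy,f.round(1),m.round(2),"%.2f"%robot.read_time())
    if f[2]<4: print("in?");break
E
python3 s.py
```

```text
[-2.5  0.4 -2.3] [ 0.    0.81 -0.02]
-3.5 1.5 [1.9 0.  8.3] [-0.55  0.22 -0.01] 11.62
-2 1.5 [ 0.2 -0.1 -0.2] [-0.    0.    0.01] 12.12
in?
```

Run:
```python
from h import *
from station import robot,solver,eyes
print(lower(robot,38.7,-.002,.0015,.0135,.001,step=.003))
```

```text
z10.5 f [ 0.6 -0.  -0.5] m [ 0.04  0.83 -0.06] t12.62
z7.5 f [ 0.8 -0.7 -1.2] m [ 0.01  0.82 -0.02] t12.87
z4.5 f [-0.4 -1.1  0.2] m [ 0.01  0.9  -0.04] t13.12
z1.5 f [ 0.5 -1.1  0.4] m [-0.05  0.84  0.02] t13.37
z1.0 f [-0.3 -0.3 -0.2] m [-0.01  0.82 -0.03] t13.62
(0.001, None)
```

```bash
cat >> h.py <<'E'
def swing(robot,a,b,z,dx,dy,n,lim=35,v=.1):
    R,_=headT(HX,HY,HYAW)
    for th in np.linspace(a,b,n+1)[1:]:
        p,o=nutpose(th,z,1,dx,dy);robot.move_linear(p,o,velocity=v)
        f=np.array(robot.read_contact_force())@R
        # tangential/radial in handle frame
        c,s=np.cos(np.radians(th)),np.sin(np.radians(th))
        print(f"th{th:.1f} rad {f[0]*c+f[1]*s:.1f} tan {-f[0]*s+f[1]*c:.1f} z {f[2]:.1f} m",(np.array(robot.read_torque())@R).round(2),"t%.2f"%robot.read_time())
        if np.linalg.norm(f)>lim: print("LIM");return th
    return b
E
python3 - <<'E'
from h import *
from station import robot,solver,eyes
swing(robot,38.7,20.7,.001,-.002,.0015,2)
swing(robot,20.7,-44,.001,-.002,.0015,8)
print(np.round(robot.read_joint_pos(),2))
E
```

```text
th29.7 rad -1.0 tan -0.9 z -2.4 m [-0.3   0.34  0.17] t13.93
th20.7 rad 1.0 tan -2.0 z -3.4 m [-0.44 -0.04  0.22] t14.23
th12.6 rad 3.5 tan -3.3 z -2.1 m [-0.51 -0.31  0.29] t14.53
th4.5 rad 4.8 tan -1.9 z -1.4 m [-0.69 -0.64  0.3 ] t14.82
th-3.6 rad 4.8 tan -3.2 z -2.2 m [-0.84 -0.86  0.2 ] t15.11
th-11.7 rad 5.9 tan -2.4 z -0.7 m [-0.9  -0.94  0.16] t15.40
th-19.7 rad 6.3 tan -1.7 z -0.7 m [-0.98 -0.92  0.11] t15.69
th-27.8 rad 8.7 tan -0.9 z -1.2 m [-1.14 -0.98  0.08] t15.98
th-35.9 rad 8.6 tan -1.3 z -1.8 m [-1.21 -1.01 -0.04] t16.27
th-44.0 rad 8.1 tan 0.8 z -1.8 m [-1.36 -1.03 -0.09] t16.57
[-0.77  0.38  0.35  2.15  0.68  0.24 -0.41]
```

Run:
```python
from h import *
from station import robot,solver,eyes
for n in("scene","top"):
    d=eyes.get_image(n); cv2.imwrite(f"pics/{n}5.png",d["pixels"][:,:,::-1])
crop("pics/top5.png",165,120,85,75,9,"pics/c17.png",bright=1.6)
crop("pics/scene5.png",385,240,85,70,9,"pics/c18.png",bright=1.6)
```

```text
(no output)
```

View pics/c17.png

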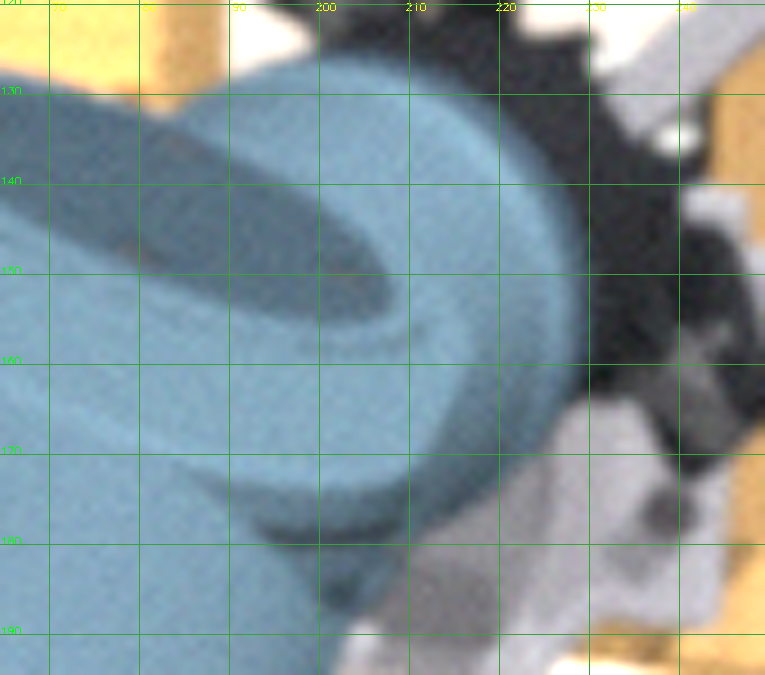

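View pics/c18.png

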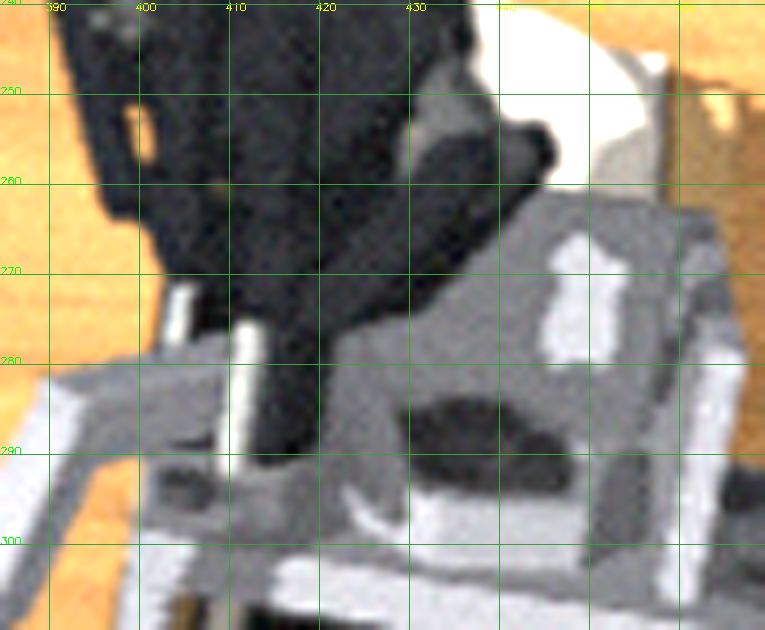

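Run:
```python
from h import *
from station import robot,solver,eyes
swing(robot,-44,-38,.001,-.0008,.0018,1)
p,o=nutpose(-38,.0205,1,-.0008,.0018);robot.move_linear(p,o,velocity=.08);print(robot.read_contact_force(),robot.read_time())
swing(robot,-38,23,.0205,-.0017,.0017,5,v=.15)
print(lower(robot,23,-.0017,.0017,.0185,.001,step=.0025))
```

```text
th-38.0 rad 5.2 tan 0.8 z -2.1 m [-0.75 -0.44  0.01] t16.93
[-0.65810846 -0.54823535 -2.52075569] 17.3167
th-25.8 rad -2.1 tan -1.1 z -2.7 m [ 0.01  0.86 -0.02] t17.68
th-13.6 rad -1.9 tan -1.6 z -3.7 m [-0.    0.8  -0.01] t18.05
th-1.4 rad -1.9 tan -1.3 z -3.4 m [-0.07  0.91 -0.05] t18.42
th10.8 rad -1.8 tan 0.5 z -2.2 m [-0.05  0.84 -0.01] t18.78
th23.0 rad -1.3 tan -0.6 z -2.1 m [-0.01  0.81 -0.  ] t19.15
z16.0 f [-0.4 -0.9  0.4] m [-0.04  0.87 -0.02] t19.65
z13.5 f [-0.1  0.1  1.5] m [-0.02  0.88  0.01] t19.90
z11.0 f [ 1.1 -0.7  1.1] m [0.03 0.85 0.  ] t20.15
z8.5 f [0.3 0.4 0.5] m [ 0.04  0.78 -0.01] t20.40
z6.0 f [ 1.1 -0.1  0.8] m [ 0.04  0.87 -0.02] t20.65
z3.5 f [ 0.2 -0.   1.6] m [-0.    0.85  0.04] t20.90
z1.0 f [ 0.7 -0.3  0.1] m [ 0.01  0.84 -0.03] t21.15
(0.001, None)
```

Run:
```python
from h import *
from station import robot,solver,eyes
th=swing(robot,23,3,.001,-.0017,.0017,4)
if th==3: th=swing(robot,3,-24,.001,-.0017,.0017,9,lim=22)
```

```text
th18.0 rad 0.2 tan -1.0 z -2.0 m [-0.18  0.5   0.19] t21.40
th13.0 rad 1.4 tan -2.0 z -2.2 m [-0.57  0.19  0.24] t21.65
th8.0 rad 2.3 tan -2.8 z -2.1 m [-0.71 -0.08  0.29] t21.90
th3.0 rad 4.3 tan -3.0 z -1.3 m [-0.77 -0.35  0.3 ] t22.15
th0.0 rad 6.1 tan -3.1 z -0.1 m [-0.73 -0.45  0.36] t22.40
th-3.0 rad 5.4 tan -2.6 z -0.1 m [-0.88 -0.58  0.35] t22.65
th-6.0 rad 5.6 tan -3.7 z 0.1 m [-0.87 -0.64  0.37] t22.90
th-9.0 rad 6.9 tan -2.6 z 1.2 m [-0.92 -0.68  0.34] t23.15
th-12.0 rad 6.3 tan -2.2 z 0.9 m [-1.02 -0.73  0.34] t23.40
th-15.0 rad 6.2 tan -1.9 z 0.1 m [-0.91 -0.75  0.42] t23.65
th-18.0 rad 5.8 tan -0.0 z -0.4 m [-0.56 -1.    1.15] t23.90
th-21.0 rad 7.3 tan 2.6 z -1.3 m [-0.16 -1.25  1.77] t24.15
th-24.0 rad 6.4 tan 4.7 z -2.1 m [ 0.28 -1.62  2.33] t24.40
```

Run:
```python
from h import *
from station import robot,solver,eyes
swing(robot,-24,-11,.001,-.0012,.0017,2)
for z in(.01,.0205,.10):
    p,o=nutpose(-11,z,1,-.0012,.0017);robot.move_linear(p,o,velocity=.1);print(np.round(robot.read_contact_force(),1),np.round(robot.read_torque(),2),robot.read_time())
print(robot.read_grip_width())
for n in("scene","top"):
    d=eyes.get_image(n); cv2.imwrite(f"pics/{n}6.png",d["pixels"][:,:,::-1])
crop("pics/top6.png",165,120,85,75,9,"pics/c19.png",bright=1.6)
cv2.imwrite("pics/t.png",0*cv2.imread("pics/top6.png"))
```

```text
th-17.5 rad 6.1 tan -0.4 z -1.1 m [-0.44 -0.75  1.29] t24.67
th-11.0 rad 4.4 tan -1.7 z -0.9 m [-0.67 -0.4   0.25] t24.93
[ 2.8 -2.9  2.6] [-0.84 -0.12 -0.18] 25.1833
[-0.   0.1 -3. ] [ 0.03  0.85 -0.03] 25.4417
[-0.4 -0.2 -2.9] [ 0.12  0.82 -0.03] 26.3833
0.011736791639494138
```

View pics/top6.png

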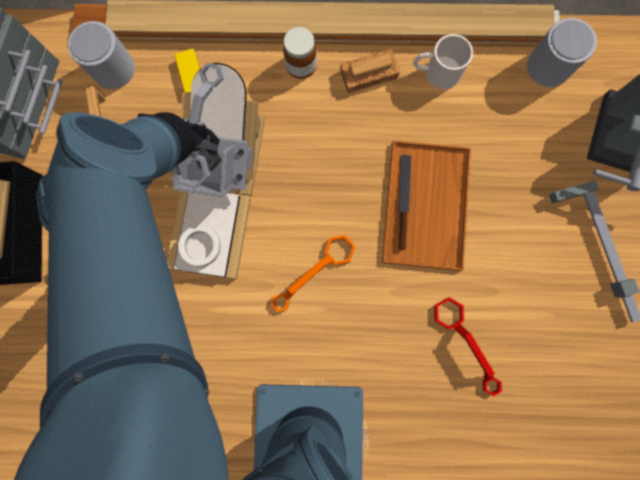

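View pics/scene6.png

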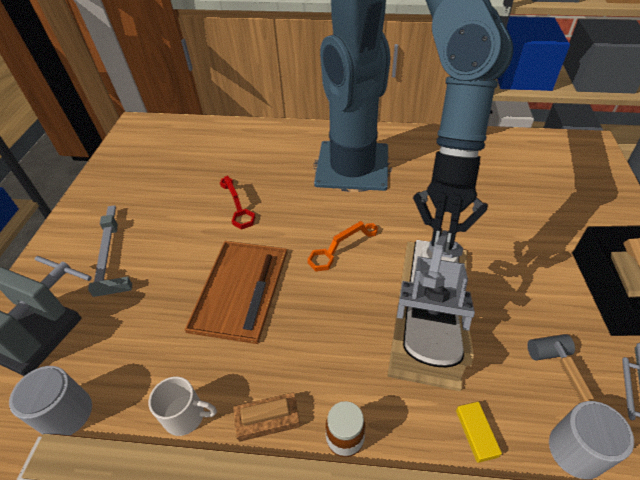

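Run:
```python
from h import *
from station import robot,solver,eyes
Rw=Ro.from_euler('z',-0.0777).as_matrix();o=rpy(tool_from_wrench(Rw,1))
p=[.4996,-.2732];t=robot.read_time
q,oo=nutpose(-11,.15,1);robot.move_linear(q,oo,velocity=.15)
robot.move_pose(p+[.22],o);print(t())
robot.move_linear(p+[.055],velocity=.15);f0=np.array(robot.read_contact_force());print(t(),f0.round(1),np.round(robot.read_torque(),2))
for z in(.046,.041,.039,.0375,.0365,.036):
    robot.move_linear(p+[z],velocity=.03);f=np.array(robot.read_contact_force())-f0;print(z,f.round(1),np.round(robot.read_torque(),2),robot.read_eef_pos()[2].round(4),t())
    if f[2]>6:break
for n in("scene","top"):
    d=eyes.get_image(n); cv2.imwrite(f"pics/{n}7.png",d["pixels"][:,:,::-1])
crop("pics/scene7.png",180,220,110,110,5,"pics/c20.png")
crop("pics/top7.png",175,130,60,55,10,"pics/c21.png",bright=1.8)
```

```text
28.7167
29.9667 [-0.5 -0.2 -3.1] [0.01 0.03 0.02]
0.046 [1.5 0.2 0.4] [-0.   -0.06 -0.  ] 0.0459 30.4167
0.041 [-0.2  0.4  0.7] [-0.03 -0.    0.01] 0.0408 30.7333
0.039 [ 0.5  0.4 -0.4] [-0.02 -0.02 -0.01] 0.039 30.9833
0.0375 [-1.3  0.6  6.5] [ 0.07 -0.08  0.07] 0.0378 31.2333
```

View pics/c20.png

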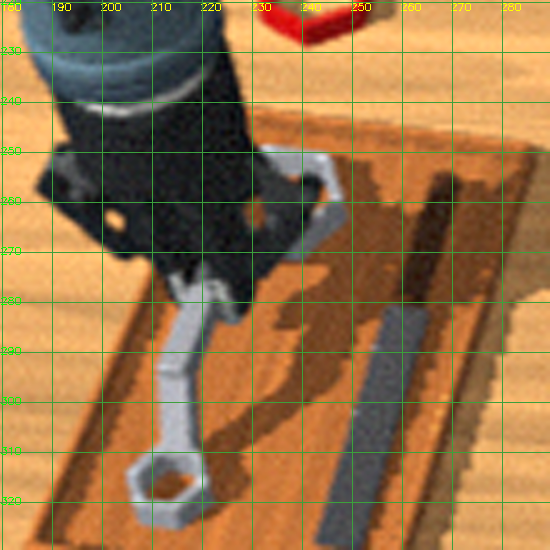

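View pics/c21.png

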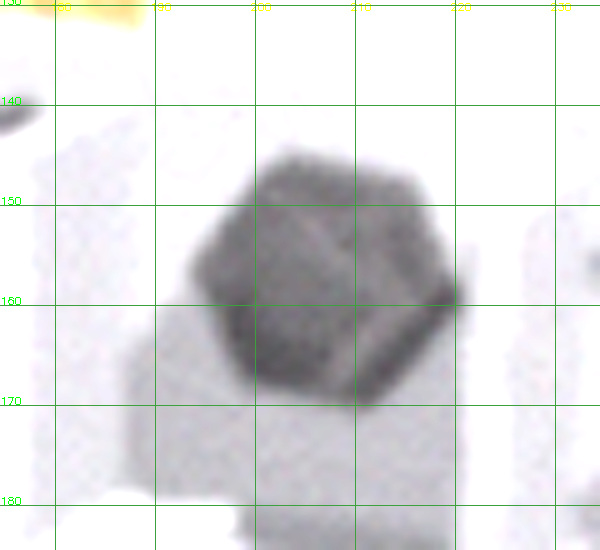

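Run:
```python
from h import *
from station import robot,solver,eyes
R,t=headT(HX,HY,HYAW)
for uv,z in(((210.5,170),.016),((194,157),.016),((200,168.5),.016),((203.3,145),0),((215.5,148),0),((220,159),0)):
    P=R.T@(rayplane('top',np.array(uv),t+R[:,2]*z,R[:,2])-t);a=np.degrees(np.arctan2(P[1],P[0]));print(a.round(1),(a%60).round(1),(1e3*np.hypot(*P[:2])).round(1))
p=[.4996,-.2732]
robot.move_gripper(.05);print(robot.read_grip_width())
robot.move_linear(p+[.14],velocity=.12)
j=[-1.196,.536,-.004,1.538,.003,1.067,-.071];robot.move_joints(j);print(robot.read_time())
for n in("scene","top"):
    d=eyes.get_image(n); cv2.imwrite(f"pics/{n}8.png",d["pixels"][:,:,::-1])
a=cv2.resize(cv2.imread("pics/top8.png")[135:275,375:480],None,fx=4,fy=4);b=cv2.resize(cv2.imread("pics/scene8.png")[235:345,180:295],None,fx=3.2,fy=3.2)
c=np.zeros((600,800,3),np.uint8);c[:560,:420]=a;c[:b.shape[0],425:425+b.shape[1]]=b;cv2.imwrite("pics/c22.png",c)
```

```text
-161.4 18.6 25.7
95.9 35.9 25.4
151.8 31.8 27.3
31.7 31.7 23.2
-36.2 23.8 20.9
-100.0 20.0 22.5
0.0497637991125656
35.9167
```

View pics/c22.png

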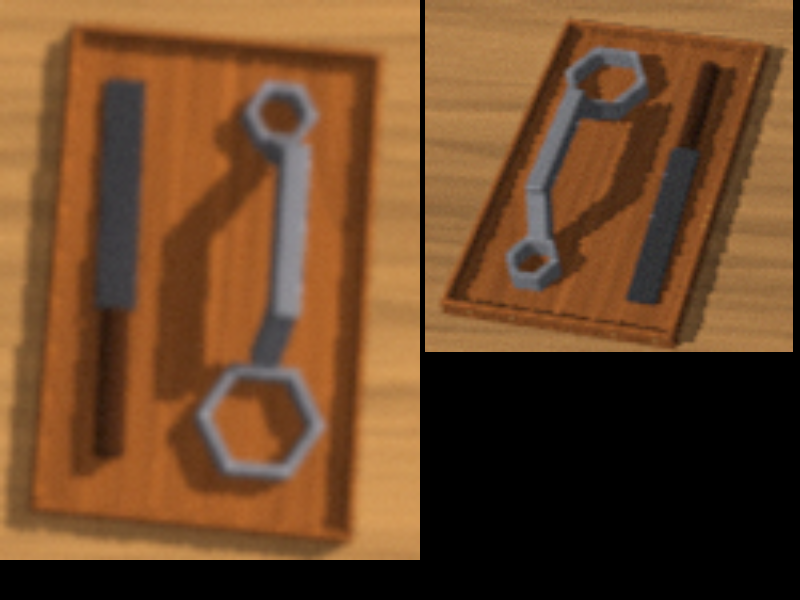

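View pics/scene8.png

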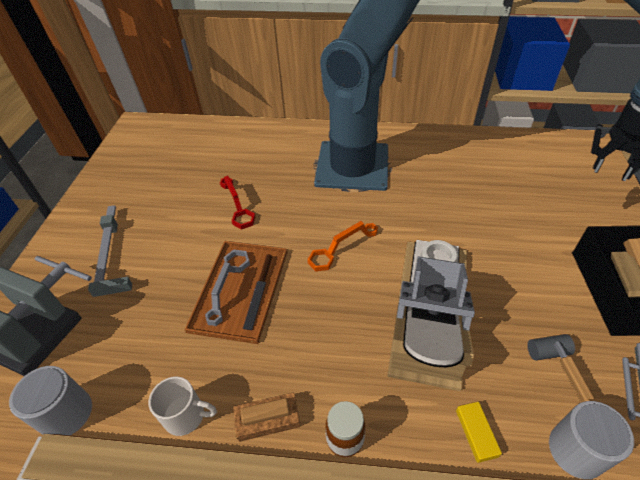

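```bash
python3 -c "
from station import robot
print(robot.read_time(),robot.close_job())"
```

```text
the job is handed in; nothing more can be done
36.0167 None
```

I tightened the nut to its stop in two wrench strokes, lifting the wrench off and reseating it once in between. The wrench is back in the tray, and I handed the job in at about 36 s of the 72 s allowed.

- **Seating:** the first try landed on top of the nut at about 12 N. Shifting the wrench 1.5 mm let it drop fully on. The second seating went straight on.
- **Stop:** the twisting moment stayed at about 0.35 N m while the nut turned. Past about 16 degrees beyond centre it rose steadily to 2.3 N m, with no wall near. I backed off only within the play, so the nut was not loosened.
- **Nut rotation:** wrench angles gave about 108 degrees turned, while the nut's edges in the image gave about 102 degrees, give or take 4. Both are in the 95 to 109 degrees needed from the possible starting positions. They do not agree exactly, so I relied on the rise in moment.
- **Wrench and tray:** the last pictures show the wrench standing on both rings with the big ring towards the robot, about where it was. The file and everything else look unmoved.
- **Arm:** it is back at its start pose, touching nothing.
- **Calibration:** the two cameras disagreed by about 5 mm on the wrench's position along its length. I used the combined fit and corrected the rest by feel.

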